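# Load the full disk cartridge through the dock's dust flap and power up

### The arm

A 7-joint arm with a two-finger parallel gripper is mounted at the origin on the work surface. World frame = base frame: x ahead of the robot, y to its left, z up, the work surface at z = 0. Lengths are in m, angles in degrees, forces in N, time in s.
With the tool pointing down it reaches from about 0.425 to 0.875 m from the base axis. Payload 4.7 kg.
Tool frame: the origin (TCP) lies midway between the tips of the shut fingers; the grasp point (between the pads) lies 19 mm behind it; z points along the fingers, y is the direction in which the jaws open and shut (so a half turn about z gives the same grasp; the last joint's range is limited). The gripper opens to 87 mm and grips with 3 to 60 N. Pads are 19 mm wide; open, the fingers measure 117 mm over their backs; the gripper's body (75 mm by 190 mm) begins 51 mm behind the grasp point.
Start: joints at [63.891, 18.392, -4.016, 83.108, 1.295, 78.541, -3.26], TCP at [0.294, -0.58, 0.223] pointing down, gripper open.
Joint ranges: [-163.93, 163.93], [-17.29, 119.83], [-79.2, 71.16], [3.27, 140.29], [-89.18, 269.18], [5.43, 117.66], [-154.24, 154.24]. Speed limits (degrees/s): [147.25, 147.25, 180, 180, 180, 180, 180].

### API

Orientations are given as [roll, pitch, yaw] about the fixed x, y, z axes, in that order (R = Rz(yaw) Ry(pitch) Rx(roll)).
In Python, from cell import env gives the robot as it stands. The module is installed in compiled form; this text tells all that it offers.
- The arm moves only by the tool servo_tool, never from a script. Its argument "plan" is a list of rows, each a list of 3 entries, a list of its own where there are three numbers: the opening, from 0 (shut) to 1 (fully open), then the shift along the tool's x, y, z in cm, then the turn, a rotation vector about the tool's x, y, z in degrees. A call has 1 to 20 rows; each row shifts and turns the pose as measured when the row begins, along the tool's axes as they then stand; what a row does not reach is not made up. A row lasts 1/12 s, in which the tool goes at most 41.7 mm and 7.16 degrees, less where a joint would pass 70% of its speed; a pose out of reach is approached as far as the arm can. A call is refused whole if a number of a shift passes 4.17 or a number of a turn 7.16, either way. A call with a gripper value outside its range is refused whole. The fingers move at their own pace and stop on an object; "force" is the grip in N (left out, the last holds). Time passes only in rows, so rows that do not move let the fingers close. It gives the time, the measured TCP pose, the force and the opening at its end, in the units of the state.
- env.get_obs(): the state, without advancing time (a new reading comes with each control period).
- env.read_camera(name): name is "scene" or "top"; returns a dict with "image" (384x512x3 uint8, blue, green, red), "fx", "fy", "cx", "cy" (pixels), "rvec" (rotation vector, rad) and "tvec" (3), from world to camera coordinates, as OpenCV has them. Camera axes: x right, y down, z forward; pixel columns grow to the right and rows downward; lengths in m; the calibration is good to about 2 mm. A picture is of the moment at which its call begins. There is no depth.
- env.sign_off(): hands the job in, once; it reports no verdict.
The state is a dict: "time_s": time; "qpos": joint angles; "joint_velocities": joint speeds; "effort": joint torques, N m; "tool_pos": TCP position; "tool_rot": TCP orientation; "force": force on the tool from outside, world axes, zero at the start; "wrist_torque": the same for the moment, N m; "grip_width": finger opening in m.
Only numpy, scipy, OpenCV 4.12 (cv2) and the standard library are available. Lean on these libraries where they do the work, as an engineer would, in place of code of your own. Each camera call takes 0.05 s, during which the arm holds its last target. There are 200 camera calls.

### The job

One of the three closed, identical-looking cartridges in the rack has a disk in it and the other two are empty shells, which you can tell only by their weight. Find the one with the disk and push it straight down through the dock's sprung dust flap until it is fully home, letting the cartridge itself open the flap and keeping your fingers off it; once it is home, flip the dock's power switch on. The empty shells must not go into the dock and must end up standing in the rack, and everything else on the bench stays where it is.

Things in the scene. Friction and masses are not known exactly. Their poses are not given: they have to be found in the camera images.
- cart_1_mid (a point): closed grey disk cartridge, 24 mm thick (its x), 88 wide (y), 120 tall (z), upright in the rack on its 24 x 88 mm foot, whose lowest 4 mm step in by 2.5 mm all round; point at its centre, 60 mm above its underside. Looks the same as the other two; loads either way round. Weighs about 0.13 kg empty, about 0.40 kg with a disk; just one of the three has a disk, in any place
- cart_2_mid (a point): closed grey disk cartridge, 24 mm thick (its x), 88 wide (y), 120 tall (z), upright in the rack on its 24 x 88 mm foot, whose lowest 4 mm step in by 2.5 mm all round; point at its centre, 60 mm above its underside. Looks the same as the other two; loads either way round. Weighs about 0.13 kg empty, about 0.40 kg with a disk; just one of the three has a disk, in any place
- cart_3_mid (a point): closed grey disk cartridge, 24 mm thick (its x), 88 wide (y), 120 tall (z), upright in the rack on its 24 x 88 mm foot, whose lowest 4 mm step in by 2.5 mm all round; point at its centre, 60 mm above its underside. Looks the same as the other two; loads either way round. Weighs about 0.13 kg empty, about 0.40 kg with a disk; just one of the three has a disk, in any place
- rack_floor (a point): middle of the floor of the fixed aluminium ledge rack, 6 mm above the bench; x across the channel, y along it. Three places end to end at y = -98, 0 and +98 mm, each 94 mm long and 29 mm across; above the floor the -x wall is 20 mm high, the +x wall 34 mm, the dividers 18 mm. The rules call the centre of the cartridge with the disk 'disk', those of the empties 'shell_a' and 'shell_b'
- dock: fixed cartridge dock, dark grey housing 130 mm in x, 200 mm in y, 75 mm high with a flat top; origin at its underside centre, front to -x. The cartridge bay is in its -y half, the control panel with the power switch in its +y half
- dock_mouth (a point): centre of the bay's mouth, level with the dock's top, 75 mm above the bench; axes as the dock. Within the mouth's 6 mm bevels the slot is 94 mm long in y and reaches from -15 mm to +24 mm in x (+15 near its bottom). A cartridge goes straight down, foot first, thickness along x, centred on this point; fully home its underside is 55 mm below this point, its centre 5 mm above it
- dust_flap (a joint): black dust flap, 34 x 92 mm, closing the slot 6.5 mm below the dock's top: 0 shut, 1.55 hanging down in the bay. Hinged along the slot's rear edge (20 mm to +x of the mouth's centre), sprung shut; a cartridge's foot pressed down with 5 to 10 N opens it, then it leans on the cartridge's +x face, pushing it to -x with about 2 N; reads about 1.2 to 1.4 with a cartridge in
- connector (a joint): travel of the floating connector at the bottom of the bay, m: 0 up, 0.008 fully down (cartridge home). It resists with about 8 N and stays where it is left, so a cartridge that is not pressed stays about 8 mm short of home; one let go before the flap is open may be kicked out
- switch_tip (a point): centre of the 10 mm ball end of the dock's steel bat-handle power switch, 32 mm above the dock's top. The 30 mm lever pivots 5 mm above the dock's top, 102 mm to the dock's +y from the mouth's centre; off, the tip leans 13 mm to the dock's -x, on, 13 mm to +x; nothing else stands near it
- power_switch (a joint): angle of the power switch about the dock's y axis, rad: 0 off, 0.9 on. About 1.5 N at the tip towards the dock's +x turns it; it stays where it is left
- torque_wrench: small torque wrench lying flat: black handle and steel shaft and head, 180 x 20 mm, 14 mm high; origin on its underside 20 mm from the middle of its length, its x along it towards the steel head; bystander
- coax_adapter: steel coaxial barrel adapter standing on end, 24 mm across, 36 mm high, origin at its underside centre; bystander
- antenna: black whip antenna with hinged base lying flat, 216 mm long, 19 mm thick, origin on its underside at the hinge, its x pointing to the thin free end 190 mm away; bystander
- attenuator: finned aluminium attenuator block, 45 x 45 mm, 42 mm high, a connector on its -x and +x sides (81 mm overall), origin at its underside centre; bystander
- mug: white mug, 82 mm across, 95 mm high, origin at its underside centre, handle at its +y; bystander
There are look-alikes about, which are no part of the job. What is shaped like the part that bears cart_2_mid but blue is not meant.

How it is judged:
By the outcome, as a careful person would: the job done as asked, in the order asked, and still so for the second after the job is handed in, with the robot touching nothing.
It also fails if it takes over 72 s, if anything falls off the work surface, if the arm or the gripper's body presses on something with over 40 N, if the wrist force passes 120 N, or if a joint passes its speed limit or range.

## Working session

There is one attempt and no reset: what is moved stays moved. The work goes in short steps, Python scripts to look and compute and a tool call to move; the robot and the scene stay as the last step left them, time stands still between calls to the robot, and variables do not carry over. Pictures are saved under pics/ and viewed, about 8 in all and at most 12, crops included, and the job is handed in when it is done.

Besides the shell and the picture viewer there is one more tool, called after "Emit:" as name(argument=value, ...) on one line, values as JSON. servo_tool: Moves the arm, as the interface text tells. Its arguments: {"type":"object","properties":{"plan":{"type":"array"},"force":{"type":"number"}},"required":["plan"]}

```bash
ls; mkdir -p pics; python3 - <<'E'
from cell import env
import cv2
print(env.get_obs())
for n in("scene","top"):
    c=env.read_camera(n); cv2.imwrite(f"pics/{n}0.png",c["image"]); print({k:v for k,v in c.items() if k!="image"})
E
```

```text
pics
{'time_s': 0.0, 'qpos': array([63.89036859, 18.43896899, -4.01532365, 83.17402668,  1.29509625,
       78.53944834, -3.25894723]), 'joint_velocities': array([-0.00097364,  0.01311849, -0.02179687,  0.02834586,  0.03498825,
       -0.05146196,  0.10864074]), 'effort': array([-1.17295775e-03, -4.91291177e+01, -4.04220382e-01, -3.12532675e+01,
       -6.38803560e-02,  4.37011337e-02,  1.54661639e-04]), 'tool_pos': array([ 0.2939682 , -0.57912237,  0.22147017]), 'tool_rot': array([-1.79892800e+02,  5.80054242e-03,  2.69202418e+01]), 'force': array([ 0.65603302,  0.79239476, -0.19215065]), 'wrist_torque': array([ 0.00189289, -0.01615787, -0.00931035]), 'grip_width': 0.08717498605476466}
{'fx': 484.0135131516719, 'fy': 484.0135131516719, 'cx': 255.56561774408053, 'cy': 187.92721596109547, 'rvec': array([ 1.11446641,  2.62605566, -0.72630815]), 'tvec': array([ 0.39560475, -0.28403021,  1.42955881])}
{'fx': 500.1555106790609, 'fy': 500.1555106790609, 'cx': 249.50120210447122, 'cy': 196.1142183836166, 'rvec': array([ 2.14057435, -2.08699656,  0.19074783]), 'tvec': array([-1.33826075e-03,  5.42258220e-01,  1.39008784e+00])}
```

View pics/scene0.png

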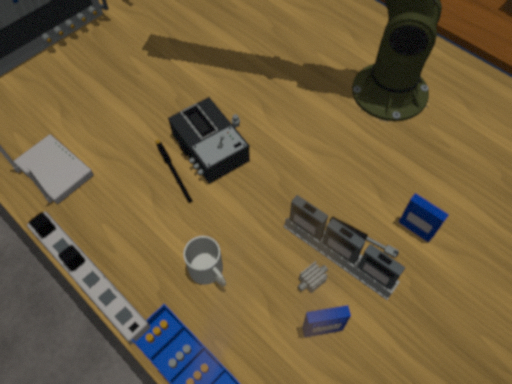

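View pics/top0.png

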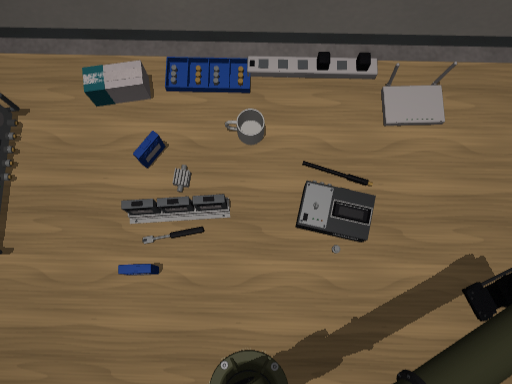

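```bash
cat > h.py <<'E'
import numpy as np, cv2
from cell import env
def cam(n):
    c=env.read_camera(n); c["R"]=cv2.Rodrigues(c["rvec"])[0]; c["K"]=np.array([[c["fx"],0,c["cx"]],[0,c["fy"],c["cy"]],[0,0,1]]); return c
def ray(c,uv):
    d=c["R"].T@np.linalg.solve(c["K"],[uv[0],uv[1],1]); return -c["R"].T@c["tvec"],d
def onz(c,uv,z):
    o,d=ray(c,uv); return o+d*(z-o[2])/d[2]
def proj(c,p):
    return cv2.projectPoints(np.array(p,float).reshape(-1,3),c["rvec"],c["tvec"],c["K"],None)[0].reshape(-1,2)
def tri(c1,u1,c2,u2):
    o1,d1=ray(c1,u1);o2,d2=ray(c2,u2)
    s=np.linalg.lstsq(np.c_[d1,-d2],o2-o1,rcond=None)[0]; a=o1+s[0]*d1;b=o2+s[1]*d2
    return (a+b)/2,np.linalg.norm(a-b)
def crop(c,x,y,w,h,s):
    return cv2.resize(c["image"][y:y+h,x:x+w],None,fx=s,fy=s,interpolation=cv2.INTER_CUBIC)
def grid(im,x,y,s,step=10):
    for i in range(0,im.shape[1],step*s): cv2.line(im,(i,0),(i,6),(0,255,255),1); cv2.putText(im,str(x+i//s),(i,16),0,.35,(0,255,255),1) if (i//s)%20==0 else 0
    for i in range(0,im.shape[0],step*s): cv2.line(im,(0,i),(6,i),(0,255,255),1); cv2.putText(im,str(y+i//s),(8,i+4),0,.35,(0,255,255),1) if (i//s)%20==0 else 0
    return im
E
python3 - <<'E'
from h import *
t=cam("top"); s=cam("scene")
a=grid(crop(t,115,160,130,90,6),115,160,6); b=grid(crop(t,290,170,100,90,6),290,170,6)
cv2.imwrite("pics/t1.png",np.clip(1.6*cv2.resize(np.vstack([np.hstack([a[:, :780]])]),None,fx=1,fy=1),0,255).astype(np.uint8))
cv2.imwrite("pics/t2.png",np.clip(b*1.8,0,255).astype(np.uint8))
cv2.imwrite("pics/s1.png",grid(crop(s,160,90,100,100,6),160,90,6))
cv2.imwrite("pics/s2.png",grid(crop(s,275,185,135,110,5),275,185,5))
E
```

```text
(no output)
```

View pics/t1.png

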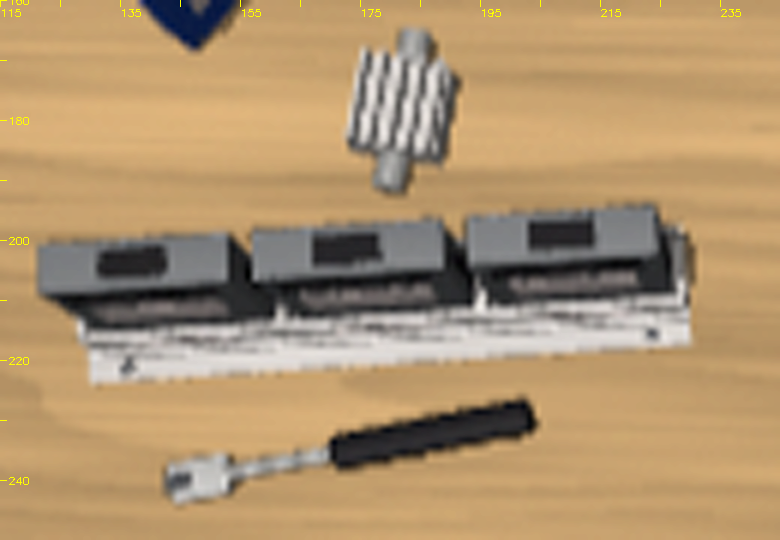

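View pics/t2.png

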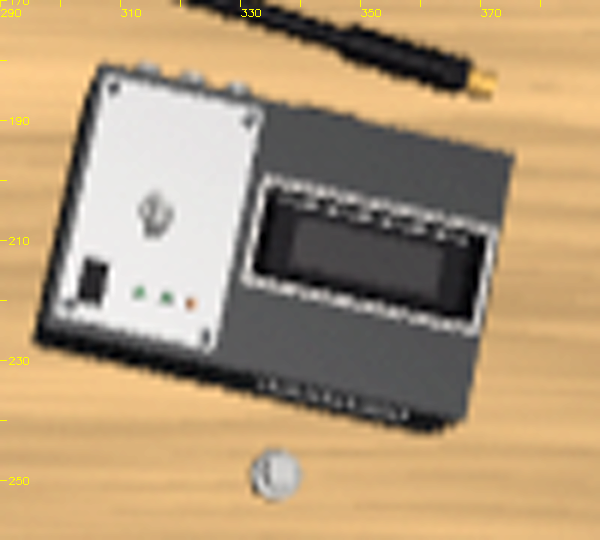

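View pics/s1.png

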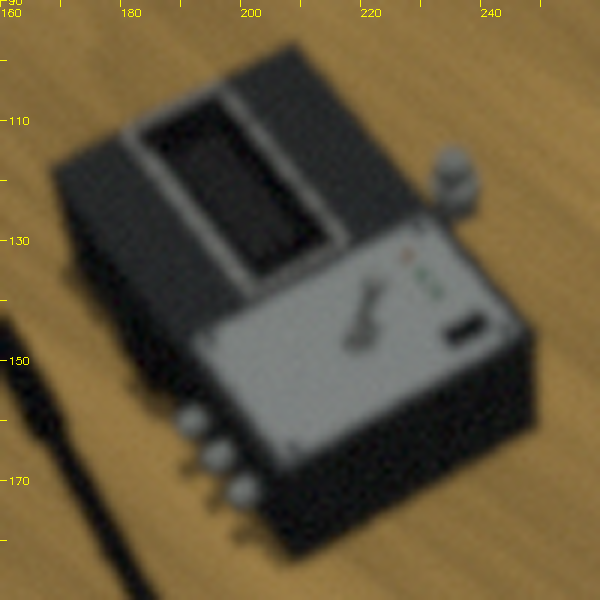

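View pics/s2.png

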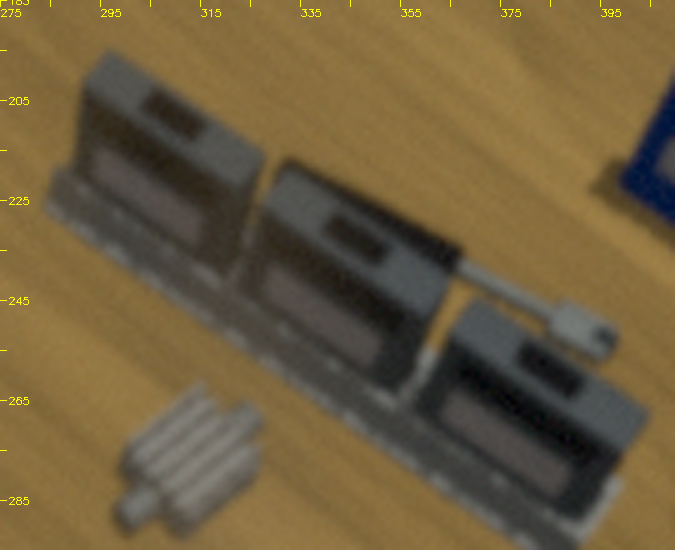

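```bash
python3 - <<'E'
from h import *
t=cam("top"); s=cam("scene")
z=.075
P=lambda c,l,z:np.array([onz(c,u,z) for u in l])
def show(n,a): print(n,np.round(a[:,:2]*1000,1).tolist(),"sides",np.round(np.linalg.norm(np.roll(a,-1,0)-a,axis=1)*1000),"ctr",np.round(a.mean(0)[:2]*1000,1),"yaw01 %.1f"%np.degrees(np.arctan2(*(a[1]-a[0])[[1,0]])))
# frame: corners order  rear+y, rear-y, front-y, front+y
show("frame top",P(t,[(334,198.5),(372,207.5),(368.5,225),(330.5,217)],z))
show("frame scn",P(s,[(202.5,139.5),(181,112),(198,104),(217.5,131)],z))
show("dock top",P(t,[(306,181),(374.5,195.5),(367,241),(296.5,225)],z))
show("dock scn",P(s,[(207,168),(169,118),(209,97),(248.5,145)],z))
for a in[(314.5,203),(315,206)]:
  for b in[(222,137),(219.5,146)]: print("switch",a,b,tri(t,a,s,b))
# cart tops
for c,n,boxes in((t,"top",[(118,190,42,28),(154,190,40,28),(191,190,36,28)]),(s,"scn",None)):
    pass
show("c+y top",P(t,[(121.5,200.5),(153,199),(154.5,207),(122,209)],.126))
show("c0 top",P(t,[(156.5,198.5),(188.5,196.5),(189.5,205),(158,207)],.126))
show("c-y top",P(t,[(192.5,196),(224,194),(225.5,202),(193.5,204.5)],.126))
show("c-y scn",P(s,[(292,202),(324,224.5),(328,216),(298,195)],.126))
show("c0 scn",P(s,[(328,227),(361,250),(365,239),(333,217.5)],.126))
show("c+y scn",P(s,[(364,255),(400.5,279),(404.5,267.5),(370,245)],.126))
show("rack scn",P(s,[(284,226),(380,295)],.02))
show("rack top",P(t,[(130,223.5),(230,217)],.006))
E
```

```text
frame top [[536.7, -227.3], [513.4, -334.0], [463.4, -323.2], [483.5, -217.1]] sides [109.  51. 108.  54.] ctr [ 499.3 -275.4] yaw01 -102.3
frame scn [[532.9, -224.6], [510.9, -333.9], [460.4, -321.4], [487.0, -216.5]] sides [111.  52. 108.  47.] ctr [ 497.8 -274.1] yaw01 -101.4
dock top [[585.6, -147.9], [548.1, -341.8], [418.4, -318.2], [458.4, -121.9]] sides [197. 132. 200. 130.] ctr [ 502.6 -232.4] yaw01 -100.9
dock scn [[584.9, -151.6], [546.7, -341.6], [422.8, -318.0], [462.9, -126.2]] sides [194. 126. 196. 125.] ctr [ 504.3 -234.4] yaw01 -101.4
switch (314.5, 203) (222, 137) (array([ 0.51389451, -0.16685456,  0.12097067]), np.float64(1.8903537103613475e-05))
switch (314.5, 203) (219.5, 146) (array([ 0.52087395, -0.1715107 ,  0.08510423]), np.float64(0.0012085310478180244))
switch (315, 206) (222, 137) (array([ 0.50845988, -0.17087417,  0.11128427]), np.float64(0.003717268374274269))
switch (315, 206) (219.5, 146) (array([ 0.51536341, -0.17568004,  0.07481616]), np.float64(0.005018411900437847))
c+y top [[507.0, 361.3], [513.3, 275.1], [491.2, 269.6], [483.5, 358.1]] sides [86. 23. 89. 24.] ctr [498.8 316. ] yaw01 -85.8
c0 top [[514.9, 265.6], [522.6, 178.2], [499.1, 174.3], [491.4, 260.1]] sides [88. 24. 86. 24.] ctr [507.  219.5] yaw01 -85.0
c-y top [[524.3, 167.3], [532.0, 81.2], [509.8, 76.3], [500.7, 163.4]] sides [86. 23. 88. 24.] ctr [516.7 122.1] yaw01 -84.9
c-y scn [[533.1, 83.2], [526.4, 172.2], [504.0, 165.0], [509.9, 80.9]] sides [89. 23. 84. 23.] ctr [518.4 125.3] yaw01 94.3
c0 scn [[525.0, 182.5], [518.2, 268.5], [491.7, 258.8], [499.2, 175.4]] sides [86. 28. 84. 27.] ctr [508.5 221.3] yaw01 94.5
c+y scn [[522.9, 280.2], [513.1, 367.4], [486.5, 358.6], [495.5, 275.2]] sides [88. 28. 84. 28.] ctr [504.5 320.4] yaw01 96.4
rack scn [[548.9, 78.9], [526.4, 352.5]] sides [274. 274.] ctr [537.6 215.7] yaw01 94.7
rack top [[460.2, 364.1], [486.9, 69.1]] sides [296. 296.] ctr [473.6 216.6] yaw01 -84.8
```

```bash
cat > d.py <<'E'
import sys
from h import *
from scipy.spatial.transform import Rotation as Ro
x,y,z,w=map(float,sys.argv[1:5]); o=env.get_obs()
R=Ro.from_euler("xyz",o["tool_rot"],degrees=True); T=Ro.from_euler("xyz",[180,0,w],degrees=True)
print("t %.2f"%o["time_s"],np.round(o["tool_pos"],4),np.round(o["tool_rot"],2),"F",np.round(o["force"],2),"M",np.round(o["wrist_torque"],3),"w %.4f"%o["grip_width"])
d=np.array([x,y,z])-o["tool_pos"]
print("cm now",np.round(R.inv().apply(d)*100,2),"turn",np.round((R.inv()*T).as_rotvec(degrees=True),2),"| cm after turn",np.round(T.inv().apply(d)*100,2))
E
```

Emit:
servo_tool(plan=[[1,[0,0,0],[0,0,-6.8]],[1,[0,0,0],[0,0,-6.8]],[1,[0,0,0],[0,0,-6.8]],[1,[0,0,0],[0,0,-6.8]],[1,[0,0,0],[0,0,-6.8]],[1,[0,0,0],[0,0,-6.8]],[1,[0,0,0],[0,0,-6.8]],[1,[0,0,0],[0,0,-6.8]],[1,[0,0,0],[0,0,-6.8]],[1,[0,0,0],[0,0,-6.8]]], force=40)

```text
time_s: 1.13
tool_pos: [0.2939, -0.5788, 0.221]
tool_rot: [-179.9, -0.1, 98.1]
force: [0.6, 0.5, -0.1]
grip_width: 0.0872
```

```bash
python3 d.py .5175 .1235 .22 95
```

```text
t 1.13 [ 0.2939 -0.5788  0.221 ] [-1.7993e+02 -1.4000e-01  9.8100e+01] F [ 0.57  0.53 -0.1 ] M [-0.001 -0.132 -0.007] w 0.0872
cm now [66.38 32.03  0.22] turn [-0.08 -0.14  3.1 ] | cm after turn [68.01 28.39  0.1 ]
```

Emit:
servo_tool(plan=[[1,[3.5,1.5,0],[0,0,3]],[1,[3.8,1.5,0],[0,0,0]],[1,[3.8,1.6,0],[0,0,0]],[1,[3.8,1.6,0],[0,0,0]],[1,[3.8,1.6,0],[0,0,0]],[1,[3.8,1.6,0],[0,0,0]],[1,[3.8,1.6,0],[0,0,0]],[1,[3.8,1.6,0],[0,0,0]],[1,[3.8,1.6,0],[0,0,0]],[1,[3.8,1.6,0],[0,0,0]],[1,[3.8,1.6,0],[0,0,0]],[1,[3.8,1.6,0],[0,0,0]],[1,[3.8,1.6,0],[0,0,0]],[1,[3.8,1.6,0],[0,0,0]],[1,[3.8,1.6,0],[0,0,0]],[1,[3,1.3,0],[0,0,0]],[1,[2,1,0],[0,0,0]],[1,[0,0,0],[0,0,0]]])

```text
time_s: 2.63
tool_pos: [0.4959, 0.0727, 0.219]
tool_rot: [179.7, 0.3, 95.0]
force: [-0.1, -0.0, -0.5]
grip_width: 0.0868
```

```bash
python3 d.py .5175 .1235 .22 95
```

```text
t 2.63 [0.4959 0.0727 0.219 ] [179.74   0.29  94.96] F [-0.13 -0.05 -0.45] M [ 0.01  -0.016  0.015] w 0.0868
cm now [ 4.87  2.59 -0.12] turn [ 0.26  0.29 -0.04] | cm after turn [ 4.87  2.59 -0.1 ]
```

Emit:
servo_tool(plan=[[1,[2.5,1.3,0],[0.2,0.2,0]],[1,[2.0,1.1,0],[0,0,0]],[1,[0.4,0.2,2],[0,0,0]],[1,[0,0,3],[0,0,0]],[1,[0,0,0],[0,0,0]]])

```text
time_s: 3.05
tool_pos: [0.5197, 0.1253, 0.169]
tool_rot: [179.7, 0.2, 95.0]
force: [-1.7, 0.1, -1.1]
grip_width: 0.0871
```

```bash
python3 d.py .5175 .1235 .077 95; python3 - <<'E'
from h import *
t=cam("top"); s=cam("scene")
a=crop(t,110,150,135,90,5); b=crop(s,270,130,135,150,4)
cv2.imwrite("pics/a3.png",a); cv2.imwrite("pics/b3.png",b)
E
```

```text
t 3.05 [0.5197 0.1253 0.169 ] [179.74   0.2   95.03] F [-1.66  0.08 -1.13] M [-0.034 -0.001 -0.   ] w 0.0871
cm now [-0.13 -0.28  9.2 ] turn [0.26 0.2  0.03] | cm after turn [-0.16 -0.23  9.2 ]
```

View pics/b3.png

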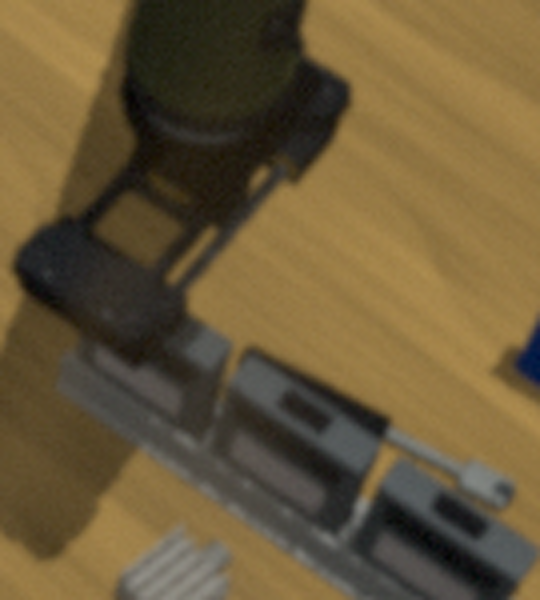

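Emit:
servo_tool(plan=[[1,[-0.1,-0.2,1.5],[0.2,0.2,0]],[1,[0,0,2],[0,0,0]],[1,[0,0,2],[0,0,0]],[1,[0,0,2],[0,0,0]],[1,[0,0,1.2],[0,0,0]],[1,[0,0,0.4],[0,0,0]],[1,[0,0,0],[0,0,0]]])

```text
time_s: 3.73
tool_pos: [0.528, 0.1185, 0.0867]
tool_rot: [178.8, 0.3, 94.4]
force: [-0.2, -0.5, 0.5]
grip_width: 0.0867
```

```bash
python3 d.py .5175 .1235 .077 95
```

```text
t 3.73 [0.528  0.1185 0.0867] [178.77   0.27  94.4 ] F [-0.24 -0.54  0.52] M [ 0.03  -0.065 -0.024] w 0.0867
cm now [ 0.58 -1.02  0.95] turn [ 1.23  0.28 -0.59] | cm after turn [ 0.59 -1.    0.97]
```

Emit:
servo_tool(plan=[[1,[0.3,-0.6,0.5],[1.2,0.2,-0.5]],[1,[0.2,-0.3,0.4],[0,0,0]],[1,[0,0,0],[0,0,0]]])

```text
time_s: 3.98
tool_pos: [0.5197, 0.1228, 0.0794]
tool_rot: [179.9, 0.1, 94.9]
force: [0.4, -0.3, 0.4]
grip_width: 0.0872
```

```bash
python3 d.py .5175 .1235 .077 95
```

```text
t 3.98 [0.5197 0.1228 0.0794] [1.7988e+02 7.0000e-02 9.4860e+01] F [ 0.44 -0.34  0.38] M [-0.049 -0.075  0.023] w 0.0872
cm now [ 0.09 -0.22  0.24] turn [ 0.12  0.07 -0.14] | cm after turn [ 0.09 -0.22  0.24]
```

Emit:
servo_tool(plan=[[1,[0.1,-0.2,0.2],[0.1,0.1,-0.1]],[0,[0,0,0],[0,0,0]],[0,[0,0,0],[0,0,0]],[0,[0,0,0],[0,0,0]],[0,[0,0,0],[0,0,0]],[0,[0,0,0],[0,0,0]],[0,[0,0,0],[0,0,0]],[0,[0,0,0],[0,0,0]],[0,[0,0,0],[0,0,0]]], force=40)

```text
time_s: 4.73
tool_pos: [0.5189, 0.1245, 0.0795]
tool_rot: [179.8, -0.0, 95.0]
force: [-0.1, -0.9, 0.7]
grip_width: 0.0416
```

```bash
python3 d.py .5175 .1235 .077 95
```

```text
t 4.73 [0.5189 0.1245 0.0795] [ 1.7976e+02 -2.0000e-02  9.5020e+01] F [-0.07 -0.94  0.72] M [-0.039 -0.081  0.026] w 0.0416
cm now [-0.09 -0.15  0.25] turn [ 0.24 -0.02  0.02] | cm after turn [-0.09 -0.15  0.25]
```

Emit:
servo_tool(plan=[[0,[0,-0.1,0],[0,0,0]],[0,[0,0,0],[0,0,0]],[0,[0,0,0],[0,0,0]],[0,[0,0,0],[0,0,0]],[0,[0,0,0],[0,0,0]],[0,[0,0,0],[0,0,0]],[0,[0,0,0],[0,0,0]]])

```text
time_s: 5.32
tool_pos: [0.5178, 0.1243, 0.0795]
tool_rot: [179.8, -0.0, 95.0]
force: [-0.4, -0.1, 0.5]
grip_width: 0.0239
```

```bash
python3 d.py .5175 .1235 .077 95
```

```text
t 5.32 [0.5178 0.1243 0.0795] [ 1.7976e+02 -2.0000e-02  9.5010e+01] F [-0.42 -0.13  0.46] M [ 0.012 -0.073  0.048] w 0.0239
cm now [-0.08 -0.04  0.25] turn [ 0.24 -0.02  0.01] | cm after turn [-0.08 -0.04  0.25]
```

Gripped at 23.9 mm. Lift about 10 mm and weigh.

Emit:
servo_tool(plan=[[0,[0,0,-0.4],[0,0,0]],[0,[0,0,-0.4],[0,0,0]],[0,[0,0,-0.3],[0,0,0]],[0,[0,0,0],[0,0,0]],[0,[0,0,0],[0,0,0]],[0,[0,0,0],[0,0,0]]])

```text
time_s: 5.82
tool_pos: [0.5171, 0.1241, 0.0912]
tool_rot: [179.8, -0.0, 95.0]
force: [0.3, 0.7, -1.7]
grip_width: 0.0235
```

```bash
python3 d.py .5175 .1235 .090 95; python3 - <<'E'
from h import *
f=[]
for i in range(6):
    cam("top"); f.append(env.get_obs()["force"])
print(np.round(f,2),np.mean(f,0))
E
```

```text
t 5.82 [0.5171 0.1241 0.0912] [ 1.7983e+02 -1.0000e-02  9.5010e+01] F [ 0.29  0.73 -1.7 ] M [ 0.005 -0.053  0.005] w 0.0235
cm now [-0.06  0.03  0.12] turn [ 0.17 -0.01  0.01] | cm after turn [-0.06  0.03  0.12]
[[-0.19 -0.4  -1.47]
 [ 1.08 -0.33 -0.7 ]
 [ 0.14  0.82 -2.07]
 [-0.01  0.39 -1.29]
 [-0.29 -0.31 -1.63]
 [ 0.32 -0.1  -0.48]] [ 0.17444072  0.01124919 -1.27182245]
```

Emit:
servo_tool(plan=[[0,[0,0,0.4],[0,0,0]],[0,[0,0,0.4],[0,0,0]],[0,[0,0,0.2],[0,0,0]],[0,[0,0,0.1],[0,0,0]],[0,[0,0,0],[0,0,0]]])

```text
time_s: 6.53
tool_pos: [0.5173, 0.1241, 0.0794]
tool_rot: [179.9, 0.0, 95.0]
force: [-0.9, -1.4, 1.1]
grip_width: 0.0237
```

```bash
python3 d.py .5175 .1235 .0795 95
```

```text
t 6.53 [0.5173 0.1241 0.0794] [1.7986e+02 1.0000e-02 9.5010e+01] F [-0.88 -1.44  1.13] M [-0.011  0.175 -0.002] w 0.0237
cm now [-0.06  0.02 -0.01] turn [0.14 0.01 0.01] | cm after turn [-0.06  0.02 -0.01]
```

Emit:
servo_tool(plan=[[0.7,[0,0,0],[0,0,0]],[0.7,[0,0,0],[0,0,0]],[0.7,[0,0,0],[0,0,0]],[0.7,[0,0,0],[0,0,0]],[0.7,[0,0,0],[0,0,0]],[0.7,[0,0,-1],[0,0,0]],[0.7,[0,0,-2],[0,0,0]],[0.7,[0,0,-2],[0,0,0]],[0.7,[0,0,-2],[0,0,0]],[0.7,[0,0,-1],[0,0,0]],[0.7,[2,0,0],[0,0,0]],[0.7,[2.5,0,0],[0,0,0]],[0.7,[2.5,0,0],[0,0,0]],[0.7,[2,0,0],[0,0,0]],[0.7,[0.8,0,0],[0,0,0]],[0.7,[0,0,0],[0,0,0]]])

```text
time_s: 7.87
tool_pos: [0.51, 0.2237, 0.1682]
tool_rot: [179.6, 0.0, 94.7]
force: [0.5, 0.4, 0.8]
grip_width: 0.0608
```

```bash
python3 d.py .5085 .2215 .0795 95
```

```text
t 7.87 [0.51   0.2237 0.1682] [1.7959e+02 3.0000e-02 9.4720e+01] F [0.5  0.41 0.83] M [-0.014 -0.072  0.001] w 0.0608
cm now [-0.2  -0.23  8.87] turn [ 0.41  0.03 -0.28] | cm after turn [-0.2  -0.17  8.87]
```

Emit:
servo_tool(plan=[[0.7,[-0.2,-0.2,0.8],[0.4,0,-0.3]],[0.7,[0,0,1.4],[0,0,0]],[0.7,[0,-0.1,1.4],[0,0,0]],[0.7,[0,-0.1,1.4],[0,0,0]],[0.7,[0,0,0.5],[0,0,0]],[0.7,[0,0,0],[0,0,0]]])

```text
time_s: 8.37
tool_pos: [0.5068, 0.2124, 0.1061]
tool_rot: [-179.8, 0.3, 94.6]
force: [-0.4, -0.3, 0.0]
grip_width: 0.0609
```

```bash
python3 d.py .5085 .2215 .0795 95
```

```text
t 8.37 [0.5068 0.2124 0.1061] [-179.8     0.35   94.64] F [-0.38 -0.34  0.05] M [-0.019 -0.058 -0.03 ] w 0.0609
cm now [0.9  0.26 2.65] turn [-0.2   0.35 -0.36] | cm after turn [0.89 0.25 2.66]
```

Emit:
servo_tool(plan=[[0.7,[0.6,0.2,0.8],[-0.2,0.3,-0.3]],[0.7,[0.4,0.1,0.8],[0,0,0]],[0.7,[0,0,0.8],[0,0,0]],[0.7,[0,0,0.2],[0,0,0]],[0.7,[0,0,0],[0,0,0]]])

```text
time_s: 8.78
tool_pos: [0.51, 0.2211, 0.0768]
tool_rot: [-180.0, 0.1, 94.8]
force: [-0.7, -0.5, -0.8]
grip_width: 0.061
```

```bash
python3 d.py .5085 .2215 .0795 95
```

```text
t 8.78 [0.51   0.2211 0.0768] [-1.7999e+02  6.0000e-02  9.4760e+01] F [-0.67 -0.49 -0.84] M [-0.001 -0.099  0.068] w 0.0610
cm now [ 0.05 -0.15 -0.27] turn [-0.01  0.06 -0.24] | cm after turn [ 0.05 -0.15 -0.27]
```

Emit:
servo_tool(plan=[[0,[0,-0.1,-0.1],[0,0,-0.2]],[0,[0,0,0],[0,0,0]],[0,[0,0,0],[0,0,0]],[0,[0,0,0],[0,0,0]],[0,[0,0,0],[0,0,0]],[0,[0,0,0],[0,0,0]],[0,[0,0,0],[0,0,0]],[0,[0,0,0],[0,0,0]],[0,[0,0,0],[0,0,0]],[0,[0,0,0],[0,0,0]],[0,[0,0,0],[0,0,0]]])

```text
time_s: 9.7
tool_pos: [0.5099, 0.2219, 0.0796]
tool_rot: [179.8, 0.0, 95.0]
force: [-0.3, 1.4, -0.3]
grip_width: 0.0238
```

```bash
python3 d.py .5085 .2215 .0795 95
```

```text
t 9.70 [0.5099 0.2219 0.0796] [1.7984e+02 3.0000e-02 9.5010e+01] F [-0.33  1.44 -0.29] M [ 0.035 -0.122 -0.   ] w 0.0238
cm now [-0.03 -0.14  0.01] turn [0.16 0.03 0.01] | cm after turn [-0.03 -0.14  0.01]
```

Emit:
servo_tool(plan=[[0,[0,0,-0.4],[0,0,0]],[0,[0,0,-0.4],[0,0,0]],[0,[0,0,-0.3],[0,0,0]],[0,[0,0,0],[0,0,0]],[0,[0,0,0],[0,0,0]],[0,[0,0,0],[0,0,0]]])

```text
time_s: 10.2
tool_pos: [0.5078, 0.2204, 0.0895]
tool_rot: [-179.9, 0.1, 95.0]
force: [0.4, 0.4, -4.2]
grip_width: 0.0239
```

```bash
python3 d.py .5085 .2215 .0795 95; python3 - <<'E'
from h import *
f=[]
for i in range(6):
    cam("top"); f.append(env.get_obs()["force"])
print(np.round(f,2)[:,2],np.mean(f,0))
E
```

```text
t 10.20 [0.5078 0.2204 0.0895] [-1.7988e+02  1.2000e-01  9.5000e+01] F [ 0.35  0.45 -4.15] M [ 0.029 -0.094 -0.003] w 0.0239
cm now [0.1  0.08 1.  ] turn [-0.12  0.12  0.  ] | cm after turn [0.1  0.08 1.  ]
[-4.31 -4.46 -4.5  -5.44 -4.46 -4.27] [ 0.20323865  0.18021543 -4.57258128]
```

Emit:
servo_tool(plan=[[0,[0,0,-1.5],[0,0,0]],[0,[0,0,-2],[0,0,0]],[0,[0,0,-2],[0,0,0]],[0,[0,0,-2.5],[0,0,0]],[0,[0,0,-2.5],[0,0,0]],[0,[0,0,-2],[0,0,0]],[0,[0,0,-1],[0,0,0]],[0,[0,0,0],[0,0,0]]])

```text
time_s: 11.17
tool_pos: [0.5065, 0.2206, 0.2278]
tool_rot: [-179.6, 0.1, 95.1]
force: [0.1, 0.8, -4.3]
grip_width: 0.0239
```

```bash
python3 d.py .4941 -.2739 .23 78.5
```

```text
t 11.17 [0.5065 0.2206 0.2278] [-1.7964e+02  1.4000e-01  9.5130e+01] F [ 0.1   0.84 -4.3 ] M [ 0.021 -0.117  0.011] w 0.0239
cm now [-49.14  -5.66  -0.06] turn [-0.34  0.19 16.63] | cm after turn [-48.71   8.64  -0.22]
```

Emit:
servo_tool(plan=[[0,[-1.5,-0.2,0],[0,0,1]],[0,[-2.4,-0.3,0],[0,0,1]],[0,[-2.5,-0.2,0],[0,0,1]],[0,[-2.5,-0.2,0],[0,0,1]],[0,[-2.5,-0.1,0],[0,0,1]],[0,[-2.5,-0.1,0],[0,0,1]],[0,[-2.5,0,0],[0,0,1]],[0,[-2.5,0,0],[0,0,1]],[0,[-2.5,0.1,0],[0,0,1]],[0,[-2.5,0.1,0],[0,0,1]],[0,[-2.5,0.2,0],[0,0,1]],[0,[-2.5,0.2,0],[0,0,1]],[0,[-2.5,0.3,0],[0,0,1]],[0,[-2.5,0.3,0],[0,0,1]],[0,[-2.5,0.4,0],[0,0,1]],[0,[-2.5,0.4,0],[0,0,1]],[0,[-2.5,0.4,0],[0,0,0]],[0,[-2,0.3,0],[0,0,0]],[0,[-1,0.2,0],[0,0,0]],[0,[0,0,0],[0,0,0]]])

```text
time_s: 12.83
tool_pos: [0.4816, -0.2462, 0.2013]
tool_rot: [-177.9, 0.1, 78.7]
force: [-1.3, -0.4, -3.0]
grip_width: 0.0236
```

```bash
python3 d.py .4941 -.2739 .23 78.5
```

```text
t 12.83 [ 0.4816 -0.2462  0.2013] [-1.7791e+02  1.0000e-01  7.8740e+01] F [-1.27 -0.38 -3.01] M [-0.034 -0.16   0.032] w 0.0236
cm now [-2.48  1.66 -2.93] turn [-2.09  0.1   0.23] | cm after turn [-2.46  1.78 -2.87]
```

Emit:
servo_tool(plan=[[0,[-1.3,0.9,-0.3],[-1,0,0.2]],[0,[-1.1,0.8,0],[-1,0,0]],[0,[0,0,0],[0,0,0]],[0,[0,0,0],[0,0,0]]])

```text
time_s: 13.17
tool_pos: [0.4957, -0.2729, 0.2029]
tool_rot: [180.0, -0.1, 78.7]
force: [0.2, 1.1, -4.1]
grip_width: 0.0235
```

```bash
python3 d.py .4941 -.2739 .19 78.5;  python3 - <<'E'
from h import *
t=cam("top"); s=cam("scene")
a=grid(crop(t,300,150,100,100,4),300,150,4); b=grid(crop(s,150,30,100,150,4),150,30,4)
b=b[:400] if 0 else cv2.copyMakeBorder(a,0,200,0,0,0) if 0 else b
cv2.imwrite("pics/m1.png",np.hstack([np.vstack([np.clip(a*1.6,0,255).astype(np.uint8),np.zeros((200,400,3),np.uint8)]),b]))
E
```

```text
t 13.17 [ 0.4957 -0.2729  0.2029] [ 1.7996e+02 -7.0000e-02  7.8670e+01] F [ 0.25  1.11 -4.12] M [ 0.074 -0.086  0.03 ] w 0.0235
cm now [-0.13 -0.14  1.29] turn [ 0.04 -0.07  0.17] | cm after turn [-0.13 -0.14  1.29]
```

View pics/m1.png

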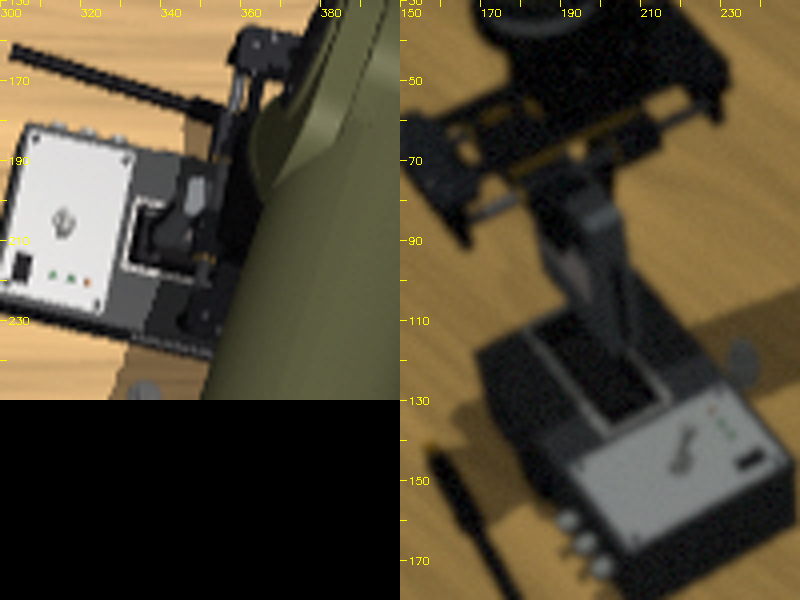

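```bash
python3 - <<'E'
from h import *
o=env.get_obs(); p=o["tool_pos"]; a=np.radians(o["tool_rot"][2]); ty=np.array([np.cos(a),np.sin(a),0]); tx=np.array([np.sin(a),-np.cos(a),0])
s=cam("scene"); t=cam("top"); zb=p[2]-.0736
P=[p*[1,1,0]+ty*.044+tx*sx*.012+[0,0,z] for z in (zb+.004,zb+.12) for sx in(-1,1)]
print(zb); print(proj(s,P).round(1)); print(proj(t,P).round(1))
b=crop(s,180,70,45,60,10); 
for q in proj(s,P): cv2.circle(b,tuple(int(v) for v in ((q-[180,70])*10+5)),3,(0,0,255),1)
tt=crop(t,325,185,35,45,10)
for q in proj(t,P): cv2.circle(tt,tuple(int(v) for v in ((q-[325,185])*10+5)),3,(0,0,255),1)
cv2.imwrite("pics/m2.png",np.clip(1.8*np.hstack([b[:600],np.vstack([tt,np.zeros((150,350,3),np.uint8)])]),0,255).astype(np.uint8))
E
```

```text
0.1293352168040587
[[211.3 115.7]
 [203.1 120.1]
 [206.8  83.7]
 [198.   88.2]]
[[337.4 210.6]
 [339.1 202. ]
 [345.  202.9]
 [346.8 193.6]]
```

View pics/m2.png

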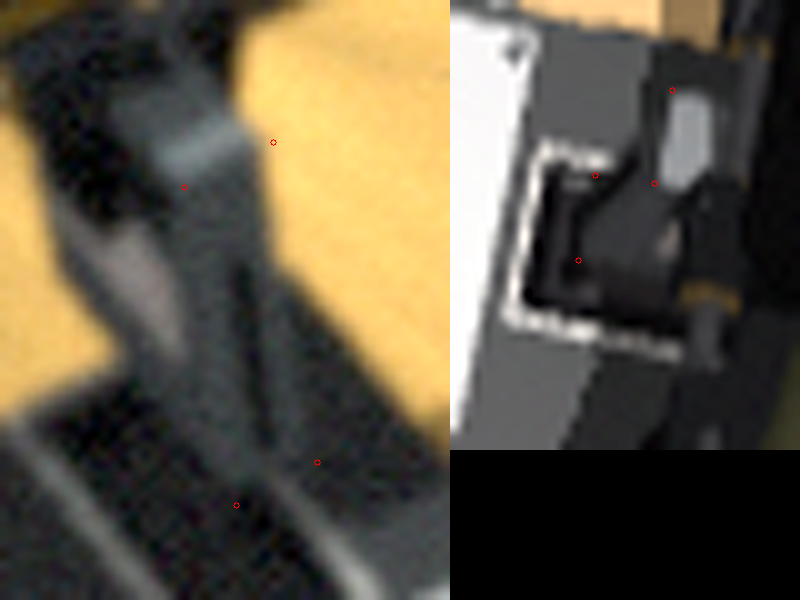

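```bash
python3 - <<'E'
from h import *
o=env.get_obs(); p=o["tool_pos"]; a=np.radians(o["tool_rot"][2]); ty=np.array([np.cos(a),np.sin(a)]); tx=np.array([np.sin(a),-np.cos(a)])
s=cam("scene"); t=cam("top"); m=np.array([.4941,-.2739])
def rep(n,q,e=""): print(n,np.round(q*1000,1),"rel TCP along y %.1f x %.1f"%tuple(1000*np.array([(q[:2]-p[:2])@ty,(q[:2]-p[:2])@tx])),e)
for n,a_,b_ in(("rear",(346.9,194),(196.3,87)),("front",(345.7,203),(204.3,83))):
    rep(n,*tri(t,a_,s,b_)); rep(" top z",onz(t,a_,p[2]+.0464)); rep(" scn z",onz(s,b_,p[2]+.0464))
rep("tip?",np.array([*m,0]))
# control: where does the scene camera put TCP-fixed things? gripper none
E
```

```text
rear [ 516.  -233.6  251.2] rel TCP along y 41.9 x 12.6 0.004650187959551588
 top z [ 514.9 -232.1  249.4] rel TCP along y 43.2 x 11.2 
 scn z [ 516.  -237.3  249.4] rel TCP along y 38.3 x 13.3 
front [ 493.7 -230.9  249.1] rel TCP along y 40.2 x -9.8 0.0048251982507866616
 top z [ 492.1 -228.9  249.4] rel TCP along y 41.9 x -11.8 
 scn z [ 494.9 -233.   249.4] rel TCP along y 38.4 x -8.2 
tip? [ 494.1 -273.9    0. ] rel TCP along y -1.9 x -1.0
```

Emit:
servo_tool(plan=[[0,[0,0,0.6],[0,0,0.2]],[0,[0.1,0,1],[0,0,0]],[0,[0.1,0,1],[0,0,0]],[0,[0,0,1],[0,0,0]],[0,[0,0,0.5],[0,0,0]],[0,[0,0,0],[0,0,0]]], force=50)

```text
time_s: 13.97
tool_pos: [0.4954, -0.2685, 0.157]
tool_rot: [-179.9, -0.0, 78.6]
force: [-0.6, 0.4, -4.3]
grip_width: 0.0241
```

```bash
python3 d.py .4955 -.2716 .15 78.5
```

```text
t 13.97 [ 0.4954 -0.2685  0.157 ] [-1.7995e+02 -4.0000e-02  7.8620e+01] F [-0.57  0.41 -4.33] M [-0.    -0.035  0.018] w 0.0241
cm now [-0.3   0.07  0.7 ] turn [-0.05 -0.04  0.12] | cm after turn [-0.3   0.07  0.7 ]
```

Emit:
servo_tool(plan=[[0,[-0.3,0.1,0.3],[0,0,0.1]],[0,[0,0,0.4],[0,0,0]],[0,[0,0,0.3],[0,0,0]],[0,[0,0,0.2],[0,0,0]],[0,[0,0,0],[0,0,0]]])

```text
time_s: 14.38
tool_pos: [0.4956, -0.2723, 0.1431]
tool_rot: [-179.9, -0.1, 78.5]
force: [0.1, 0.2, -4.2]
grip_width: 0.0236
```

```bash
python3 d.py .4955 -.2716 .15 78.5;  python3 - <<'E'
from h import *
s=cam("scene"); b=grid(crop(s,165,60,70,75,8),165,60,8)
cv2.imwrite("pics/m3.png",np.clip(1.8*b,0,255).astype(np.uint8))
E
```

```text
t 14.38 [ 0.4956 -0.2723  0.1431] [-1.799e+02 -7.000e-02  7.848e+01] F [ 0.07  0.24 -4.23] M [ 0.005 -0.106  0.036] w 0.0236
cm now [ 0.07 -0.03 -0.69] turn [-0.1  -0.07 -0.02] | cm after turn [ 0.07 -0.03 -0.69]
```

View pics/m3.png

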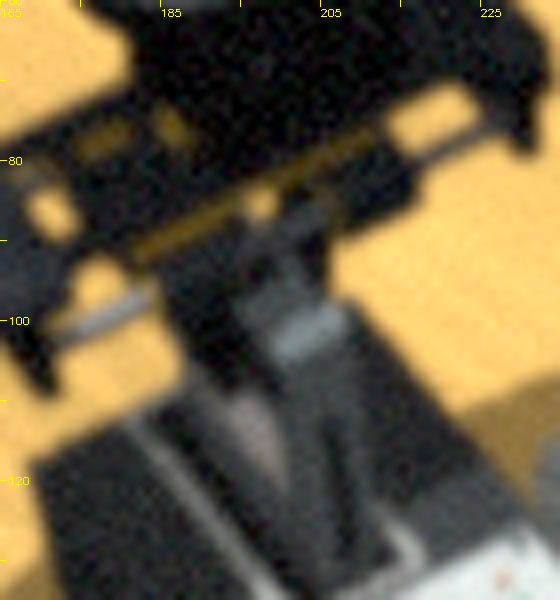

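Emit:
servo_tool(plan=[[0,[0,0,0.4],[0,0,0]],[0,[0,0,0.5],[0,0,0]],[0,[0,0,0.5],[0,0,0]],[0,[0,0,0.5],[0,0,0]],[0,[0,0,0.3],[0,0,0]]])

```text
time_s: 14.85
tool_pos: [0.4971, -0.2732, 0.1234]
tool_rot: [179.9, 0.1, 78.5]
force: [-2.1, 0.5, -0.1]
grip_width: 0.0237
```

```bash
python3 d.py .4955 -.2716 .0936 78.5
```

```text
t 14.85 [ 0.4971 -0.2732  0.1234] [1.7988e+02 1.0000e-01 7.8470e+01] F [-2.06  0.5  -0.1 ] M [0.18  0.68  0.018] w 0.0237
cm now [ 0.13 -0.19  2.98] turn [ 0.12  0.1  -0.03] | cm after turn [ 0.13 -0.19  2.98]
```

Emit:
servo_tool(plan=[[0,[0.1,-0.2,0.3],[0.1,0,0]],[0,[0,0,0.5],[0,0,0]],[0,[0,0,0.5],[0,0,0]],[0,[0,0,0.4],[0,0,0]],[0,[0,0,0],[0,0,0]]])

```text
time_s: 15.27
tool_pos: [0.4945, -0.2718, 0.1028]
tool_rot: [-180.0, 0.1, 78.5]
force: [-0.1, -0.8, -2.7]
grip_width: 0.0239
```

```bash
python3 d.py .4955 -.2716 .0936 78.5
```

```text
t 15.27 [ 0.4945 -0.2718  0.1028] [-1.7997e+02  8.0000e-02  7.8470e+01] F [-0.07 -0.8  -2.69] M [-0.117 -0.095 -0.031] w 0.0239
cm now [0.04 0.09 0.92] turn [-0.03  0.08 -0.03] | cm after turn [0.04 0.09 0.92]
```

Just above the connector; press home.

Emit:
servo_tool(plan=[[0,[0,0,0.3],[0,0,0]],[0,[0,0,0.4],[0,0,0]],[0,[0,0,0.4],[0,0,0]],[0,[0,0,0.5],[0,0,0]],[0,[0,0,0.5],[0,0,0]]])

```text
time_s: 15.68
tool_pos: [0.4951, -0.2719, 0.0931]
tool_rot: [-179.8, 0.3, 78.4]
force: [-13.7, 6.3, 34.4]
grip_width: 0.0237
```

```bash
python3 d.py .4955 -.2716 .0936 78.5
```

```text
t 15.68 [ 0.4951 -0.2719  0.0931] [-179.8     0.32   78.42] F [-13.7    6.32  34.44] M [ 1.812  3.711 -0.018] w 0.0237
cm now [ 0.03  0.03 -0.05] turn [-0.2   0.32 -0.08] | cm after turn [ 0.04  0.03 -0.05]
```

Emit:
servo_tool(plan=[[0,[0,0,0.2],[0,0,0]],[0,[0,0,0.1],[0,0,0]],[0,[0,0,0],[0,0,0]],[0,[0,0,0],[0,0,0]]])

```text
time_s: 16.02
tool_pos: [0.495, -0.2716, 0.0935]
tool_rot: [-179.8, 0.4, 78.4]
force: [-2.1, 0.8, 2.6]
grip_width: 0.0236
```

```bash
python3 d.py .4955 -.2716 .0936 78.5
```

```text
t 16.02 [ 0.495  -0.2716  0.0935] [-179.77    0.42   78.4 ] F [-2.07  0.78  2.57] M [0.319 0.448 0.034] w 0.0236
cm now [ 0.01  0.04 -0.01] turn [-0.23  0.42 -0.1 ] | cm after turn [ 0.01  0.04 -0.01]
```

Emit:
servo_tool(plan=[[0.6,[0,0,0],[0,0,0]],[0.6,[0,0,0],[0,0,0]],[0.6,[0,0,0],[0,0,0]],[0.6,[0,0,0],[0,0,0]],[0.6,[0,0,0],[0,0,0]],[0.6,[0,0,-0.5],[0,0,0]],[0.6,[0,0,-1.5],[0,0,0]],[0.6,[0,0,-2],[0,0,0]],[0.6,[0,0,-2],[0,0,0]],[0.6,[0,0,-1.5],[0,0,0]],[0.6,[0,0,0],[0,0,0]]])

```text
time_s: 16.93
tool_pos: [0.4973, -0.2712, 0.1706]
tool_rot: [-180.0, 0.3, 78.5]
force: [0.5, 0.7, 0.3]
grip_width: 0.0522
```

```bash
python3 d.py .4955 -.2716 .19 78.5;  python3 - <<'E'
from h import *
s=cam("scene"); b=grid(crop(s,160,70,90,100,6),160,70,6)
cv2.imwrite("pics/m4.png",np.clip(1.8*b,0,255).astype(np.uint8))
E
```

```text
t 16.93 [ 0.4973 -0.2712  0.1706] [-179.99    0.3    78.46] F [0.47 0.65 0.33] M [-0.03  -0.098 -0.018] w 0.0522
cm now [-0.08 -0.17 -1.94] turn [-0.01  0.3  -0.04] | cm after turn [-0.07 -0.17 -1.94]
```

View pics/m4.png

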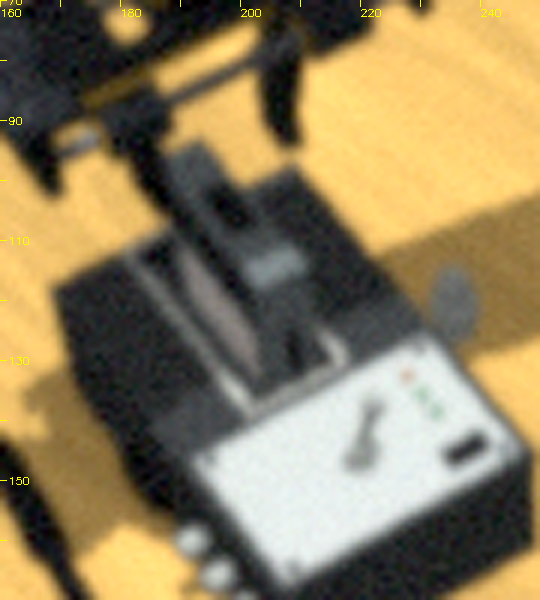

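Emit:
servo_tool(plan=[[0,[1.5,-1,0],[0,0.3,0]],[0,[2.5,-1,0],[0,0,0]],[0,[2.5,-1.2,0],[0,0,0]],[0,[2.2,-1.2,0],[0,0,0]],[0,[1,-0.6,0],[0,0,0]],[0,[0,0,0],[0,0,0]],[0,[0,0,0],[0,0,0]],[0,[0,0,0],[0,0,0]],[0,[0,0,0],[0,0,0]],[0,[0,0,0],[0,0,0]],[0,[0,0,0],[0,0,0]]])

```text
time_s: 17.9
tool_pos: [0.4637, -0.1685, 0.162]
tool_rot: [-179.6, -0.1, 77.9]
force: [-0.6, -0.0, -0.0]
grip_width: 0.0008
```

```bash
python3 d.py .4625 -.1633 .097 78.5; python3 - <<'E'
from h import *
s=cam("scene"); t=cam("top"); a=np.radians(-11.5); X=np.array([np.cos(a),np.sin(a),0]);Y=np.array([-np.sin(a),np.cos(a),0]); m=np.array([.4941,-.2739,0])
for z in(.140,.148):
  P=[m+Y*.044+X*sx*.012+[0,0,z] for sx in(-1,1)]; print(z,proj(s,P).round(1).tolist(),proj(t,P).round(1).tolist())
cv2.imwrite("pics/tt.png",np.clip(1.8*grid(crop(t,290,170,100,90,6),290,170,6),0,255).astype(np.uint8))
E
```

```text
t 17.90 [ 0.4637 -0.1685  0.162 ] [-1.7961e+02 -8.0000e-02  7.7950e+01] F [-0.55 -0.02 -0.03] M [-0.032 -0.054 -0.019] w 0.0008
cm now [ 0.47 -0.18  6.51] turn [-0.39 -0.08 -0.55] | cm after turn [ 0.49 -0.22  6.5 ]
0.14 [[211.1, 113.5], [202.9, 117.8]] [[338.3, 210.6], [340.0, 202.1]]
0.148 [[210.8, 111.4], [202.5, 115.7]] [[338.8, 210.1], [340.5, 201.5]]
```

Emit:
servo_tool(plan=[[0,[0.5,-0.2,1],[-0.4,0,-0.5]],[0,[0,0,1.5],[0,0,0]],[0,[0,0,1.2],[0,0,0]],[0,[0,0,0.5],[0,0,0]],[0,[0,0,0],[0,0,0]]])

```text
time_s: 18.42
tool_pos: [0.4641, -0.1647, 0.1196]
tool_rot: [179.8, -0.1, 78.3]
force: [0.9, -0.3, 0.4]
grip_width: -0.0003
```

```bash
python3 d.py .4625 -.1633 .097 78.5
```

```text
t 18.42 [ 0.4641 -0.1647  0.1196] [ 1.7981e+02 -8.0000e-02  7.8330e+01] F [ 0.95 -0.29  0.37] M [-0.026 -0.076  0.001] w -0.0003
cm now [ 0.1  -0.19  2.26] turn [ 0.19 -0.08 -0.17] | cm after turn [ 0.11 -0.18  2.26]
```

Emit:
servo_tool(plan=[[0,[0.1,-0.2,0.8],[0.2,0,-0.2]],[0,[0,0,0.8],[0,0,0]],[0,[0,0,0.5],[0,0,0]],[0,[0,0,0],[0,0,0]]])

```text
time_s: 18.75
tool_pos: [0.4631, -0.1638, 0.0979]
tool_rot: [179.9, -0.1, 78.5]
force: [-0.3, -0.1, -0.2]
grip_width: 0.0004
```

```bash
python3 d.py .5075 -.1725 .097 78.5
```

```text
t 18.75 [ 0.4631 -0.1638  0.0979] [ 1.7993e+02 -6.0000e-02  7.8510e+01] F [-0.26 -0.06 -0.25] M [-0.01  -0.051 -0.001] w 0.0004
cm now [0.04 4.52 0.09] turn [ 0.07 -0.06  0.01] | cm after turn [0.04 4.52 0.09]
```

Emit:
servo_tool(plan=[[0,[0,0.6,0],[0,0,0]],[0,[0,0.8,0],[0,0,0]],[0,[0,0.6,0],[0,0,0]],[0,[0,0.6,0],[0,0,0]],[0,[0,0.6,0],[0,0,0]]])

```text
time_s: 19.17
tool_pos: [0.4972, -0.1713, 0.0986]
tool_rot: [179.9, -0.0, 78.5]
force: [-2.3, 0.4, 1.9]
grip_width: 0.0002
```

```bash
python3 d.py .5075 -.1725 .097 78.5
```

```text
t 19.17 [ 0.4972 -0.1713  0.0986] [ 1.7991e+02 -1.0000e-02  7.8460e+01] F [-2.26  0.39  1.93] M [0.071 0.49  0.039] w 0.0002
cm now [0.09 1.03 0.16] turn [ 0.09 -0.01 -0.04] | cm after turn [0.09 1.03 0.16]
```

Contact (about 2 N); carry on.

Emit:
servo_tool(plan=[[0,[0,0.4,0.1],[0,0,0]],[0,[0,0.4,0],[0,0,0]],[0,[0,0.3,0],[0,0,0]],[0,[0,0.2,0],[0,0,0]]])

```text
time_s: 19.5
tool_pos: [0.5115, -0.174, 0.0974]
tool_rot: [-179.9, -0.0, 78.5]
force: [-2.4, 0.3, 0.2]
grip_width: 0.0003
```

```bash
python3 d.py .5075 -.1725 .097 78.5
```

```text
t 19.50 [ 0.5115 -0.174   0.0974] [-1.7994e+02 -5.0000e-02  7.8470e+01] F [-2.41  0.33  0.18] M [0.062 0.487 0.015] w 0.0003
cm now [ 0.07 -0.42  0.04] turn [-0.06 -0.05 -0.03] | cm after turn [ 0.07 -0.42  0.04]
```

Emit:
servo_tool(plan=[[0,[0,0.3,0],[0,0,0]],[0,[0,0.3,0],[0,0,0]],[0,[0,0.2,0],[0,0,0]]])

```text
time_s: 19.75
tool_pos: [0.5152, -0.1748, 0.096]
tool_rot: [-179.3, -0.0, 78.4]
force: [-8.4, 2.0, 6.5]
grip_width: 0.0005
```

```bash
python3 d.py .5075 -.1725 .097 78.5
```

```text
t 19.75 [ 0.5152 -0.1748  0.096 ] [-1.7928e+02 -4.0000e-02  7.8450e+01] F [-8.45  2.03  6.48] M [0.357 1.673 0.012] w 0.0005
cm now [ 0.08 -0.8  -0.09] turn [-0.72 -0.04 -0.05] | cm after turn [ 0.08 -0.8  -0.1 ]
```

Emit:
servo_tool(plan=[[0,[0,-1,0],[0,0,0]],[0,[0,-1.5,0],[0,0,0]],[0,[0,-1,-0.5],[0,0,0]],[0,[0,-0.5,-2],[0,0,0]],[0,[0,0,-3],[0,0,0]],[0,[0,0,-3],[0,0,0]],[0,[3,0,-2],[0,0,0]],[0,[4,0,0],[0,0,0]],[0,[4,0,0],[0,0,0]],[0,[3,0,0],[0,0,0]],[0,[0,0,0],[0,0,0]]])

```text
time_s: 20.67
tool_pos: [0.5067, -0.0269, 0.2083]
tool_rot: [179.5, -0.1, 78.0]
force: [-0.7, 0.4, -0.5]
grip_width: 0.0004
```

```bash
python3 d.py .4625 -.03 .2 78.5; python3 - <<'E'
from h import *
t=cam("top"); s=cam("scene")
a=np.clip(1.6*crop(t,290,165,100,90,4),0,255).astype(np.uint8); b=crop(s,160,80,100,90,4)
c=np.clip(1.6*crop(t,112,150,133,80,3),0,255).astype(np.uint8); d=crop(s,275,190,133,80,3)
cv2.imwrite("pics/fin.png",np.vstack([np.hstack([grid(a,290,165,4),grid(b,160,80,4)]),np.hstack([c,d,np.zeros((240,2,3),np.uint8)])]))
E
```

```text
t 20.67 [ 0.5067 -0.0269  0.2083] [ 1.7954e+02 -5.0000e-02  7.7960e+01] F [-0.69  0.44 -0.52] M [ 0.02  -0.089  0.022] w 0.0004
cm now [-1.22 -4.27  0.79] turn [ 0.46 -0.05 -0.54] | cm after turn [-1.18 -4.27  0.83]
```

View pics/fin.png

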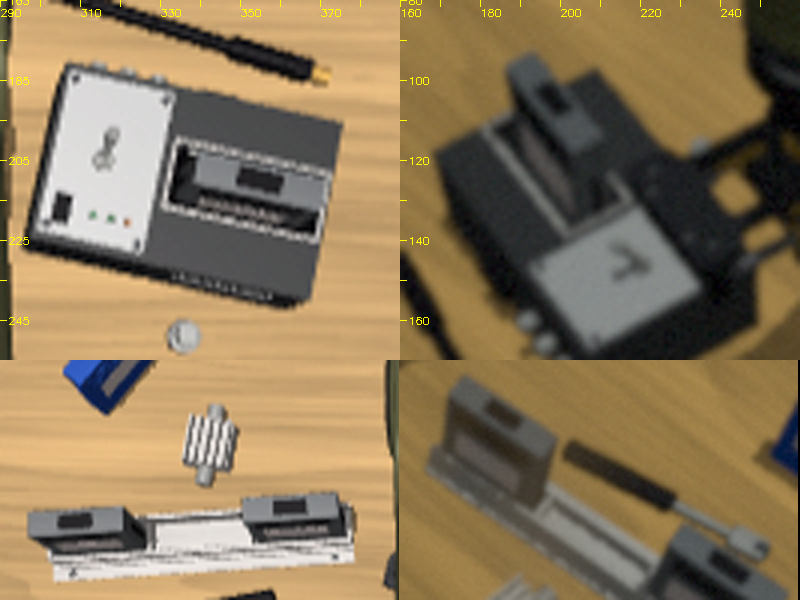

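```bash
python3 - <<'E'
from h import *
s=cam("scene"); t=cam("top"); a=np.radians(-11.5); X=np.array([np.cos(a),np.sin(a),0]);Y=np.array([-np.sin(a),np.cos(a),0]); m=np.array([.4941,-.2739,0])
for n,dx,z in(("base",0,.080),("on",.013,.107),("mid",0,.110),("off",-.013,.107)): P=m+Y*.102+X*dx+[0,0,z]; print(n,proj(t,P).round(1),proj(s,P).round(1))
for z in(.140,.148): print(z,proj(t,[m+Y*.044*k+X*.012*j+[0,0,z] for k,j in((1,1),(-1,1),(-1,-1),(1,-1))]).round(1).tolist(),proj(s,[m+Y*.044*k+X*.012*j+[0,0,z] for k,j in((1,1),(-1,1),(-1,-1),(1,-1))]).round(1).tolist())
E
```

```text
base [[315.3 205.5]] [[221.  145.2]]
on [[317.4 199.3]] [[215.9 141.3]]
mid [[316.6 203.6]] [[220.2 138.2]]
off [[315.5 208.3]] [[224.6 136.5]]
0.14 [[340.0, 202.1], [372.2, 209.3], [370.6, 217.9], [338.3, 210.6]] [[202.9, 117.8], [185.2, 95.7], [193.2, 91.7], [211.1, 113.5]]
0.148 [[340.5, 201.5], [372.9, 208.8], [371.3, 217.4], [338.8, 210.1]] [[202.5, 115.7], [184.7, 93.6], [192.8, 89.5], [210.8, 111.4]]
```

```bash
python3 -c "
from cell import env
print(env.sign_off())"
```

```text
the job is handed in; nothing more can be done
None
```

I docked the cartridge with the disk and switched the dock on. The job is handed in at about 21 s of the 72 s allowed; sign-off gives no verdict.

- **Finding the disk:** The cartridge at the -y end of the rack pulled 1.3 N when lifted, so it is empty, and I set it back down. The middle one pulled about 4.5 N, so it has the disk. I did not touch the third.
- **Docking:** I pushed the middle cartridge straight down through the flap. It stopped at about 34 N with its underside at about 20 mm above the bench, which is the fully-home depth. The camera view puts its top at about 140 mm, which also matches home.
- **Switch:** I pushed it with the closed fingers until it hit its stop at about 8 N. The top view then shows the tip on the "on" side.
- **Last picture:** The two empties stand in the rack's end places and the middle place is free. The bystanders in view look unmoved; the mug was outside that picture, and I did not measure any of them again. The gripper was clear of everything.

**Less certain:**
- While the cartridge was held, the two cameras disagreed by about 5 mm on its place along y. It went in without catching the rim.
- In the final top view the cartridge's +y end looks a few millimetres further to +y than predicted. I put this down to play in the slot plus reading error.
- The scene view of the switch was muddied by its shadow, so that check rests on the top view and the stop force.

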